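# Unclip the air filter cover of a microscope's heater unit

### The arm

A 6-joint arm with a two-finger parallel gripper is mounted at the origin on the work surface. World frame = base frame: x ahead of the robot, y to its left, z up, the work surface at z = 0. Lengths are in m, angles in rad, forces in N, time in s.
With the tool pointing down it reaches from about 0.35 to 0.8 m from the base axis. Payload 7.3 kg.
Tool frame: the origin (TCP) lies midway between the tips of the shut fingers; the grasp point (between the pads) lies 19 mm behind it; z points along the fingers, y is the direction in which the jaws open and shut (so a half turn about z gives the same grasp; the last joint's range is limited). The gripper opens to 85 mm and grips with 20 to 120 N. Pads are 22 mm wide; open, the fingers measure 114 mm over their backs; the gripper's body (76 mm by 85 mm) begins 54 mm behind the grasp point. The pads swing forward as they close: fully open they stand 13 mm farther back than shut.
Start: joints at [-1.361, 0.342, 1.524, -0, 1.275, -0.146], TCP at [0.183, -0.492, 0.231] pointing down, gripper open.
Joint ranges: [-2.53, 2.53], [-0.77, 2.02], [0.04, 2.7], [-1, 4.14], [0.28, 2.66], [-3.11, 3.11]. Speed limits (rad/s): [2.57, 2.57, 3.14, 3.14, 3.14, 3.14].

### API

Orientations are given as a rotation vector (axis times angle).
In Python, from plant import manip, optics gives the robot as it stands. The module is installed in compiled form; this text tells all that it offers.
- The arm moves only by the tool step_arm, never from a script. Its argument "rows" is text: rows parted by semicolons, each of 7 numbers parted by spaces: the shift along the tool's x, y, z in mm, then the turn, a rotation vector about the tool's x, y, z in degrees, then the opening, from -1 (shut) to 1 (fully open), so that 0 is half open. In form: tx ty tz ax ay az claw; .... A call has 1 to 5 rows; each row is the pose to reach, as a shift and turn from the pose measured when the call began, along the tool's axes at that moment; what a row does not reach only later rows make up. A row lasts 1/8 s, in which the tool goes at most 62.5 mm and 10.7 degrees, less where a joint would pass 70% of its speed; a pose out of reach is approached as far as the arm can. A call with a gripper value outside its range is refused whole. The fingers move at their own pace and stop on an object; "squeeze" is the grip in N (left out, the last holds). Time passes only in rows, so rows that repeat a pose let the fingers close. It gives the time, the measured TCP pose, the force and the opening at its end, in the units of the state.
- manip.sense(): the state, without advancing time (a new reading comes with each control period).
- optics.capture(name): name is "scene" or "side" or "wrist"; returns a dict with "color" (384x512x3 uint8, red, green, blue), "range_z" (384x512 float32, m along the optical axis (not along the pixel's ray), 0 where there is no reading), "mtx" (3x3 intrinsics, pixels), "position" and "attitude" of the camera in the world. Camera axes: x right, y down, z forward; pixel columns grow to the right and rows downward; lengths in m; the calibration is good to about 2 mm. A picture is of the moment at which its call begins.
- manip.finish_job(): hands the job in, once; it reports no verdict.
The state is a dict: "time": time; "joint_positions": joint angles; "joint_velocities": joint speeds; "effort": joint torques, N m; "tool_pos": TCP position; "tool_rot": TCP orientation; "wrist_force": force on the tool from outside, world axes, zero at the start; "ft_torque": the same for the moment, N m; "width": opening from 0.0 (shut) to 1.0 (fully open).
Only numpy, scipy, OpenCV 4.12 (cv2) and the standard library are available. Lean on these libraries where they do the work, as an engineer would, in place of code of your own. Each camera call takes 0.05 s, during which the arm holds its last target.

### The job

The air filter in the blue heater unit is due for a change: squeeze the two orange snap tabs of its white clip-on cover together, lift the cover off the sloping face and set it down gently, tabs upward, in the middle of the black rubber mat. Do not let it drop, let go of it at the end, and leave the bottle, the microscope lens, the computer mouse and the slide box where they are.

Things in the scene. Friction and masses are not known exactly. Their poses are not given: they have to be found in the camera images.
- heater: Blue air heater fixed to the desk, 170 mm wide (y). Origin: on the desk below the middle of its sloping face; z up, x from low front (turned away from the robot) to high back. The face rises at 32 degrees from x = -64, z = 50 mm to x = 64, z = 130 mm; behind it a flat top (x to 120 mm) with two aluminium collars, 60 mm across, 12 mm high, at x = 92, y = +-42 mm.
- seat (a point): Middle of the heater's sloping face, 90 mm above the desk: where the cover's origin is while clipped on. Axes as heater (not tilted). The face opening under the cover is 42 mm along the slope and 67 mm across; the cover has about 1.8 mm of play in it.
- cover: White loose clip-on cover, 0.13 kg: plate 110 (x) x 90 (y) x 6 mm. Origin: middle of the plate's underside; z out of the face, tabs side; x up the slope while clipped on. Ribs and hooks below reach z = -10 mm: lying on the mat its origin is 10 mm above the mat. Released, it comes off straight along its z and is clear after 12 mm; it can be carried by the squeezed tabs.
- tabs (a point): Midway between the cover's two orange tabs, 18 mm above the cover's origin; axes as the cover's. Tabs stand at cover x = +20 and -20 mm, y = 0, upright on the plate: 24 mm wide (y), 6 mm thick (x), tops at z = 30 mm. 46 mm over both when free, 30 mm at their stops. Fingers close along cover x. Their hooks hold 4.5 mm of edge: both pushed in over 5 mm frees the cover.
- tab_upper (a joint): How far the tab at the cover's x = +20 mm is pushed inward (towards -x): 0 free, 0.008 at its stop. Spring: 3 N to start, 8 N at the stop.
- tab_lower (a joint): The same for the tab at the cover's x = -20 mm (pushed towards +x).
- mat: Black rubber mat fixed on the desk, 180 x 180 x 4 mm. Origin: middle of its underside, on the desk; z up.
- mat_middle (a point): Middle of the mat's top, 4 mm above the desk.
- oil: Bystander: small amber immersion oil bottle with a black cap, 36 mm across, 75 mm tall, upright. Origin: middle of its underside.
- objective: Bystander: steel microscope lens standing on its wide end, 30 mm across, 50 mm tall. Origin: middle of its underside.
- mouse: Bystander: black computer mouse, 100 x 58 x 34 mm. Origin: middle of its underside, x along its length.
- slidebox: Bystander: blue slide box with a white lid, 86 x 38 x 34 mm. Origin: middle of its underside, x along its length.
Mind the look-alikes: they are no part of the job. Several things have the shape of the cover; the one meant has the colours described above.

How it is judged:
On the way, in this order (a step that is already met when the one before it is completed fails the run):
1. both snap tabs are squeezed in by more than 3 mm while the cover is still on the face (value of joint each of tab_upper, tab_lower above 0.003 m and distance between cover and seat below 0.008 m), for 0.05 s.
2. the cover has been lifted off, 50 mm or more from its seat (distance between cover and seat above 0.05 m), for 0.05 s.
At the end, for the whole second after the job is handed in: The cover lies flat (within 7 degrees) and at rest on the mat, tabs upward and sprung back out, its middle within 45 mm of the mat's middle (horizontal distance between cover and mat_middle below 0.045 m and z of cover in the frame of mat_middle below 0.018 m and angle between cover's own z axis and vertical below 0.12 rad and value of joint each of tab_upper, tab_lower below 0.002 m and linear speed of cover below 0.02 m/s); the robot touches nothing.
It fails at once if the cover dropped: faster than 0.55 m/s (a fall of some 15 mm) while the fingers do not touch it (linear speed of cover above 0.55 m/s and contact force between the fingers and cover below 0.05 N).
It fails at once if a bystander moved by more than 30 mm or was knocked over (distance of any of oil, objective, mouse, slidebox from where it was at the start of the episode above 0.03 m or angle between any of oil, objective's own z axis and vertical above 0.6 rad).
It also fails if it takes over 48 s, if anything falls off the work surface, if the arm or the gripper's body presses on something with over 40 N, if the wrist force passes 120 N, or if a joint passes its speed limit or range.

## Working session

There is one attempt and no reset: what is moved stays moved. The work goes in short steps, Python scripts to look and compute and a tool call to move; the robot and the scene stay as the last step left them, time stands still between calls to the robot, and variables do not carry over. Pictures are saved under pics/ and viewed, and the job is handed in when it is done.

Besides the shell and the picture viewer there is one more tool, called after "Emit:" by a JSON object that holds its "api" and its "payload", one argument or row to a line. step_arm: Moves the arm, as the interface text tells. Its arguments: {"type":"object","properties":{"rows":{"type":"string"},"squeeze":{"type":"number"}},"required":["rows"]}

```bash
mkdir -p pics; cat > h.py <<'E'
import numpy as np, cv2, pickle
from plant import manip, optics
from scipy.spatial.transform import Rotation as R
def cap(n,tag):
    d=optics.capture(n); pickle.dump(d,open(f'pics/{tag}.pkl','wb'))
    cv2.imwrite(f'pics/{tag}.png',cv2.cvtColor(d['color'],cv2.COLOR_RGB2BGR)); return d
def rot(a):
    a=np.array(a,float)
    if a.shape==(3,3): return a
    if a.size==3: return R.from_rotvec(a).as_matrix()
    raise Exception(a)
def cloud(d):
    z=d['range_z'].astype(float);K=d['mtx'];v,u=np.indices(z.shape)
    p=np.stack([(u-K[0,2])/K[0,0]*z,(v-K[1,2])/K[1,1]*z,z],-1)
    w=p@rot(d['attitude']).T+np.array(d['position']); w[z==0]=np.nan; return w
E
python3 - <<'E'
from h import *
print(manip.sense())
for n in ['scene','side','wrist']:
    d=cap(n,n+'0'); print(n,d['position'],d['attitude'],d['mtx'])
a=[cv2.imread(f'pics/{n}0.png') for n in ['scene','side','wrist']]
E
```

```text
{'time': 0.0, 'joint_positions': array([-1.36097639e+00,  3.42755104e-01,  1.52505777e+00,  1.61287660e-06,
        1.27538872e+00, -1.46014938e-01]), 'joint_velocities': array([ 0.00018283,  0.00063774, -0.00100232, -0.00034791,  0.0006495 ,
        0.00069427]), 'effort': array([-8.40708708e-04, -4.33683336e+01, -2.46006811e+01, -2.33973733e-04,
        7.92500301e-03,  2.70031148e-05]), 'tool_pos': array([ 0.18282223, -0.49169536,  0.23059493]), 'tool_rot': array([-3.09041807e+00, -5.55714569e-01,  7.81523385e-05]), 'wrist_force': array([-0.63613472, -0.70888036, -0.11375211]), 'ft_torque': array([-0.03026012,  0.02080277,  0.01460239]), 'width': 0.9988026812809119}
scene [1.11385677 0.71833496 0.72225353] [-0.83876561 -2.37319668  1.24724871] [[382.54759929   0.         255.66321757]
 [  0.         382.54759929 187.87458128]
 [  0.           0.           1.        ]]
side [-0.32713102 -1.11714566  1.22964784] [-2.17329317  0.68887983 -0.350625  ] [[492.88268718   0.         265.9706974 ]
 [  0.         492.88268718 191.60435131]
 [  0.           0.           1.        ]]
wrist [ 0.24940372 -0.46667561  0.37333945] [ 2.37964119 -1.65444697 -0.23939322] [[334.34650499   0.         255.63044922]
 [  0.         334.34650499 193.62341343]
 [  0.           0.           1.        ]]
```

View pics/scene0.png

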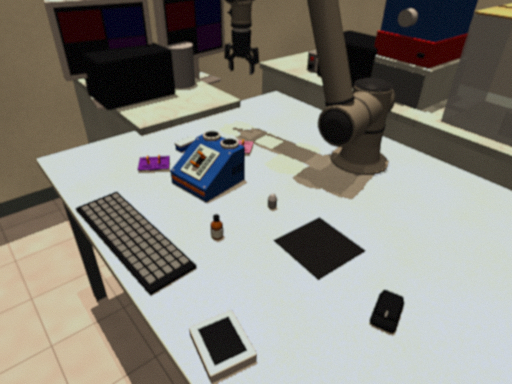

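View pics/side0.png

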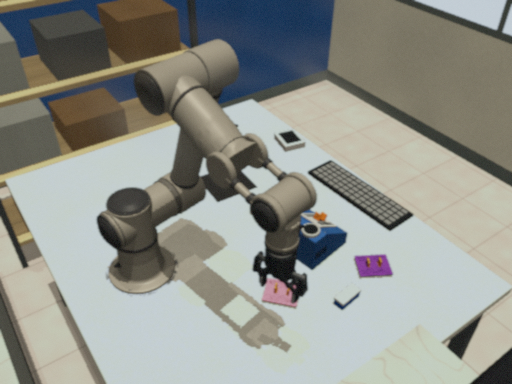

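View pics/wrist0.png

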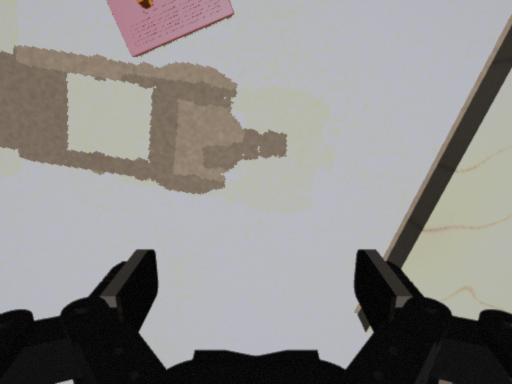

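The scene view shows the heater at (208,165) and the mat at (320,247). The oil bottle is at (217,228), the objective at (272,200) and the mouse at (387,312). The pink and purple covers are decoys. Next I'll zoom in and measure.

```bash
python3 - <<'E'
from h import *
d=pickle.load(open('pics/scene0.pkl','rb')); w=cloud(d); im=cv2.imread('pics/scene0.png')
cv2.imwrite('pics/z1.png',cv2.resize(im[115:215,120:260],None,fx=5,fy=5,interpolation=cv2.INTER_CUBIC))
hsv=cv2.cvtColor(im,cv2.COLOR_BGR2HSV)
# mat
m=(im.max(2)<40)&(np.abs(w[...,2]-.004)<.012)
n,l,s,c=cv2.connectedComponentsWithStats(m.astype(np.uint8))
for i in range(1,n):
    if s[i,4]>100:
        p=w[l==i]; print(s[i],np.median(p,0),p.min(0),p.max(0)); print(cv2.minAreaRect((p[:,:2]*1000).astype(np.float32)))
blue=(hsv[...,0]>100)&(hsv[...,0]<125)&(hsv[...,1]>150)
blue[:125]=0;blue[205:]=0;blue[:,:165]=0;blue[:,255:]=0
p=w[blue]; p=p[~np.isnan(p[:,0])]; print('blue',len(p),p.min(0),p.max(0),np.median(p,0))
for (u,v) in [(217,218),(272,195),(387,310),(182,147),(211,134),(230,140),(200,163)]: print(u,v,w[v,u])
E
```

```text
[ 77 208 118  86 796] [0.90679944 0.07805641 0.01425044] [ 0.78528019 -0.3233554   0.00361678] [0.93785972 0.10444221 0.01599683]
((863.8535766601562, -113.25717163085938), (129.595947265625, 429.1806335449219), 3.939573049545288)
[ 276  219   87   59 2627] [0.4805481  0.24070597 0.00500424] [3.85397208e-01 1.44419633e-01 3.61820687e-05] [0.56457489 0.32391322 0.00964071]
((475.24945068359375, 234.16848754882812), (171.49978637695312, 172.28419494628906), 87.00798797607422)
blue 1985 [ 0.42950552 -0.48499605  0.00287685] [ 0.6341856  -0.12463164  0.13379313] [ 0.52968146 -0.15525277  0.07142095]
217 218 [0.67220631 0.03627842 0.07405755]
272 195 [0.4612954  0.02303941 0.05071839]
387 310 [0.53892938 0.49065849 0.0374789 ]
182 147 [ 0.49348864 -0.46076005  0.02116864]
211 134 [ 0.47809585 -0.27473706  0.14438862]
230 140 [ 0.45148318 -0.20287367  0.14268682]
200 163 [ 0.56638276 -0.21121604  0.09237468]
```

View pics/z1.png

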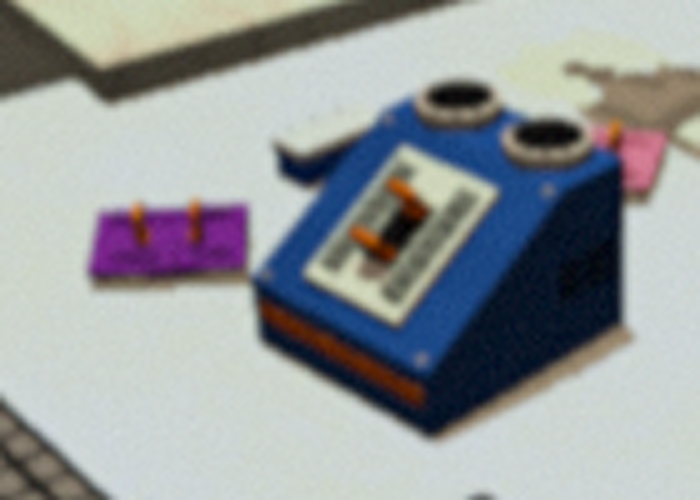

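```bash
cat > fit.py <<'E'
from h import *
from scipy.optimize import least_squares
def fitheater(w,im,x0,show=True):
    q=w.reshape(-1,3); ok=~np.isnan(q[:,0])&(q[:,2]>.02)&(q[:,2]<.15)
    ok&=np.hypot(q[:,0]-x0[0],q[:,1]-x0[1])<.16
    q=q[ok]; n=np.array([-np.sin(np.radians(32)),np.cos(np.radians(32))])
    def loc(p):
        c,s=np.cos(p[2]),np.sin(p[2]); dx=q[:,0]-p[0];dy=q[:,1]-p[1]
        return c*dx+s*dy,-s*dx+c*dy,q[:,2]
    def sd(p):
        x,y,z=loc(p); face=(x)*n[0]+(z-.09)*n[1]
        # box sdf-like max of planes
        return np.max([face,-.064-x,x-.12,np.abs(y)-.085,z-.13],0)
    p=np.array(x0,float)
    for it in range(6):
        r=sd(p); x,y,z=loc(p)
        tab=(np.hypot(x,y)<.075)&(r>-.01)&((x*n[0]+(z-.09)*n[1])>-.004)   # cover region
        col=(x>.05)&(z>.124)
        k=(np.abs(r)<(.02 if it<3 else .006))&~tab&~col
        f=lambda p_:sd(p_)[k]
        p=least_squares(f,p,loss='soft_l1',f_scale=.002).x
    x,y,z=loc(p)
    if show: print('fit',p,k.sum(),np.sqrt(np.mean(sd(p)[k]**2)))
    return p
E
python3 - <<'E'
from fit import *
d=pickle.load(open('pics/scene0.pkl','rb')); w=cloud(d); im=cv2.imread('pics/scene0.png')
p=fitheater(w,im,[.55,-.21,np.pi+.3]); fitheater(w,im,[.54,-.2,np.pi-.2])
# collars check, cover white & orange
c,s=np.cos(p[2]),np.sin(p[2]);H=np.array([[c,-s,0],[s,c,0],[0,0,1]])
for y in(-.042,.042): print(np.array([p[0],p[1],0])+H@[.092,y,.142])
L=(w-np.array([p[0],p[1],0]))@H
hsv=cv2.cvtColor(im,cv2.COLOR_BGR2HSV)
t=np.radians(32); C=H@np.array([[np.cos(t),0,-np.sin(t)],[0,1,0],[np.sin(t),0,np.cos(t)]])
P=(w-np.array([p[0],p[1],.09]))@C
org=(hsv[...,0]<16)&(hsv[...,1]>150)&(np.abs(P[...,2]-.02)<.02)&(np.linalg.norm(P,axis=-1)<.06)
print(np.round(P[org]*1000))
wh=(hsv[...,1]<90)&(np.abs(P[...,2]-.006)<.006)&(np.abs(P[...,0])<.075)&(np.abs(P[...,1])<.07)
print(wh.sum(),np.nanmin(P[wh],0),np.nanmax(P[wh],0),np.nanmean(P[wh],0)); print(cv2.minAreaRect((P[wh][:,:2]*1000).astype(np.float32)))
E
```

```text
fit [ 0.5583964  -0.22269386  3.31634808] 1451 0.0015831985480214573
fit [ 0.5583964  -0.22269386  3.31634808] 1451 0.0015831985480193112
[ 0.46049522 -0.19732935  0.142     ]
[ 0.47510007 -0.28004996  0.142     ]
[[ 18.   4.  34.]
 [ 21.   4.  30.]
 [ 21.  -2.  32.]
 [ 16.   4.  30.]
 [ 17.   0.  31.]
 [ 19.  -4.  32.]
 [ 21.  -5.  30.]
 [ 16.   3.  25.]
 [ 16.  -4.  30.]
 [ 17.  -9.  31.]
 [ 16.   2.  20.]
 [ 18.  -2.  20.]
 [ 17. -13.  28.]
 [ 17.   3.  13.]
 [ 16.  -7.  20.]
 [ 17. -12.  22.]
 [ 15.   4.   8.]
 [ 17.   0.   9.]
 [ 17.  -8.  14.]
 [ 18. -11.  14.]
 [ 11.   5.   8.]
 [ 12.   1.   8.]
 [ 14.  -1.   8.]
 [ 15.  -7.  10.]
 [ 17.  -9.   9.]
 [  8.   4.   7.]
 [  9.  -1.   8.]
 [ 12.  -2.   5.]
 [ 12.  -9.   9.]
 [ 14.  -9.   6.]
 [  6.  -4.   8.]
 [  8.  -6.   7.]
 [ 10.  -9.   7.]
 [-23.   7.  31.]
 [-21.   4.  31.]
 [-20.   0.  32.]
 [-18.  -3.  31.]
 [-24.   2.  30.]
 [-22.  -0.  29.]
 [-21.  -5.  30.]
 [-20. -10.  32.]
 [-19. -14.  33.]
 [-10.   5.   8.]
 [-23.   3.  22.]
 [-24.  -6.  28.]
 [-23. -12.  31.]
 [-20. -11.  27.]
 [-18. -12.  24.]
 [-12.  -0.   8.]
 [-24.   2.  18.]
 [-24. -10.  27.]
 [-23. -13.  27.]
 [-20. -11.  21.]
 [-15.  -3.   8.]
 [-13.  -7.   8.]
 [-24.  -0.  13.]
 [-25. -13.  23.]
 [-23. -14.  21.]
 [-20. -13.  17.]
 [-17. -10.   9.]
 [-23.  -7.  10.]
 [-21. -11.  11.]
 [-20. -13.   9.]]
662 [-0.05938719 -0.04845021  0.00018609] [0.0574458  0.05170094 0.01188398] [-0.00329032 -0.00505477  0.00640793]
((-1.0896415710449219, 1.6951370239257812), (99.59908294677734, 117.01631927490234), 89.51318359375)
```

```bash
cat > tgt.py <<'E'
from h import *
def goal(pos,Rm):
    s=manip.sense(); R0=rot(s['tool_rot']); 
    sh=R0.T@(np.array(pos)-s['tool_pos'])*1000; rv=R.from_matrix(R0.T@Rm).as_rotvec(degrees=True)
    print('t',round(s['time'],2),'shift',np.round(sh,1),'turn',np.round(rv,2),'|',np.linalg.norm(sh).round(),np.linalg.norm(rv).round(1))
    return sh,rv
def cover(p):
    c,s=np.cos(p[2]),np.sin(p[2]);H=np.array([[c,-s,0],[s,c,0],[0,0,1]]); t=np.radians(32)
    return H@np.array([[np.cos(t),0,-np.sin(t)],[0,1,0],[np.sin(t),0,np.cos(t)]]), np.array([p[0],p[1],.09])
def grasp(C,sg):
    return np.stack([np.cross(sg*C[:,0],-C[:,2]),sg*C[:,0],-C[:,2]],1)
E
python3 - <<'E'
from tgt import *
C,o=cover([.5584,-.2227,3.3163])
for sg in(1,-1):
    G=grasp(C,sg); pos=o+C@[0,-.003,.13]; print(sg,pos,G[:,0]); goal(pos,G)
E
```

```text
1 [ 0.62571937 -0.2077713   0.20024625] [ 1.73819946e-01 -9.84777450e-01  1.38777878e-17]
t 0.15 shift [ 514.1 -111.9   30.8] turn [-23.35 -27.9   97.48] | 527.0 104.0
-1 [ 0.62571937 -0.2077713   0.20024625] [-1.73819946e-01  9.84777450e-01 -1.38777878e-17]
t 0.15 shift [ 514.1 -111.9   30.8] turn [ 26.58 -22.24 -77.38] | 527.0 84.8
```

Emit:
{"api": "step_arm", "payload": {
  "rows": "55 -12 -20 3.2 -2.7 -9.3 1; 110 -24 -40 6.4 -5.3 -18.6 1; 165 -36 -50 9.6 -8 -27.9 1; 220 -48 -50 12.8 -10.7 -37.2 1; 275 -60 -50 16 -13.3 -46.4 1"
}}

```text
time: 0.78
tool_pos: [0.4211, -0.3388, 0.2809]
tool_rot: [-2.398, -1.605, 0.396]
wrist_force: [0.7, -1.4, 0.0]
width: 0.999
```

```bash
python3 - <<'E'
from tgt import *
C,o=cover([.5584,-.2227,3.3163]); print(manip.sense()['joint_positions'])
goal(o+C@[0,-.003,.16],grasp(C,-1))
E
```

```text
[-0.70585087  0.53379578  1.13617313 -0.20000734  1.76612321 -0.32441215]
t 0.78 shift [209.5 158.8 -19.2] turn [ 10.53  -8.87 -30.69] | 264.0 33.6
```

Emit:
{"api": "step_arm", "payload": {
  "rows": "42 32 -10 2.2 -1.8 -6.2 1; 84 64 -15 4.2 -3.6 -12.3 1; 126 96 -18 6.3 -5.3 -18.4 1; 168 128 -19 8.4 -7.1 -24.6 1; 209.5 159 -19 10.5 -8.9 -30.7 1"
}}

```text
time: 1.4
tool_pos: [0.6425, -0.204, 0.2247]
tool_rot: [-1.744, -2.087, 0.599]
wrist_force: [1.5, -0.9, -0.9]
width: 0.998
```

```bash
python3 - <<'E'
from fit import *
from tgt import *
d=cap('wrist','wrist1')
s=manip.sense();print(s['joint_positions'],s['tool_pos'])
p=[.5584,-.2227,3.3163];C,o=cover(p)
w=cloud(d); im=cv2.imread('pics/wrist1.png');hsv=cv2.cvtColor(im,cv2.COLOR_BGR2HSV)
P=(w-o)@C
org=(hsv[...,0]<18)&(hsv[...,1]>150)&(np.abs(P[...,2]-.03)<.008)&(np.linalg.norm(P,axis=-1)<.06)
for sg in(1,-1):
    q=P[org&(sg*P[...,0]>0)]; print(len(q),np.percentile(q,[2,50,98],axis=0)*1000)
wh=(np.abs(P[...,2]-.006)<.0035)&(hsv[...,1]<60)&(hsv[...,2]>150)&(np.abs(P[...,0])<.075)&(np.abs(P[...,1])<.07)
print(cv2.minAreaRect((P[wh][:,:2]*1000).astype(np.float32)),np.nanmedian(P[wh],0))
fitheater(w,im,p)
goal(o+C@[0,-.003,.16],grasp(C,-1))
E
```

```text
[-0.29695057  1.06984162  0.34293122 -0.31289201  2.22035854 -0.61706084] [ 0.64658323 -0.1983205   0.21541135]
177 [[ 15.55780766 -13.59858152  22.63808564]
 [ 18.01123133  -3.58390636  29.93664493]
 [ 20.48607343   9.12940589  31.5106436 ]]
198 [[-24.03705575 -13.62104856  22.81942139]
 [-21.3401333   -2.7258935   29.92259319]
 [-18.53422724   8.77540455  31.15557027]]
((-1.4179458618164062, -1.711334228515625), (89.62354278564453, 109.78141021728516), 89.97222137451172) [ 0.0006513  -0.00611091  0.00599668]
fit [ 0.5581907  -0.22148802  3.31541791] 7586 0.0007041651668350183
t 1.45 shift [ -5.5 -10.9  -5.3] turn [-0.5   0.06  1.  ] | 13.0 1.1
```

View pics/wrist1.png

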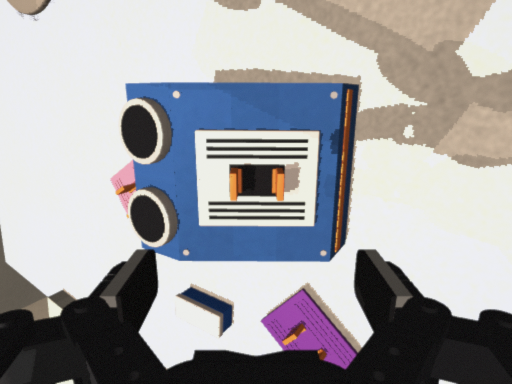

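The wrist view shows the white cover centred at (257,178), with the orange tabs at (235,183) and (280,183). The white plate measures 110 x 90, tab tops are at z=30 and the plate top at z=6, all as specified. I'll approach to 70 mm above it.

```bash
python3 - <<'E'
from tgt import *
C,o=cover([.5584,-.2227,3.3163])
goal(o+C@[-.0016,-.0022,.07],grasp(C,-1))
E
```

```text
t 1.45 shift [-6.2 -8.6 84.7] turn [-0.5   0.06  1.  ] | 85.0 1.1
```

Emit:
{"api": "step_arm", "payload": {
  "rows": "-3 -4 30 -0.2 0 0.5 1; -6.2 -8.6 60 -0.5 0 1 1; -6.2 -8.6 84.7 -0.5 0 1 1; -6.2 -8.6 84.7 -0.5 0 1 0.6; -6.2 -8.6 84.7 -0.5 0 1 0.6",
  "squeeze": 40
}}

```text
time: 2.08
tool_pos: [0.5965, -0.2139, 0.1494]
tool_rot: [-1.75, -2.086, 0.598]
wrist_force: [0.9, 0.5, 0.4]
width: 0.799
```

```bash
python3 - <<'E'
from fit import *
from tgt import *
d=cap('wrist','wrist2')
s=manip.sense();print(s['joint_positions'],s['tool_pos'],s['width'])
p=[.5584,-.2227,3.3163];C,o=cover(p)
w=cloud(d); im=cv2.imread('pics/wrist2.png');hsv=cv2.cvtColor(im,cv2.COLOR_BGR2HSV)
P=(w-o)@C
org=(hsv[...,0]<18)&(hsv[...,1]>150)&(np.abs(P[...,2]-.03)<.003)&(np.linalg.norm(P,axis=-1)<.06)
for sg in(1,-1):
    q=P[org&(sg*P[...,0]>0)]; print(len(q),np.percentile(q,[2,50,98],axis=0)*1000)
wh=(np.abs(P[...,2]-.006)<.0035)&(hsv[...,1]<60)&(hsv[...,2]>150)&(np.abs(P[...,0])<.075)&(np.abs(P[...,1])<.07)
print(cv2.minAreaRect((P[wh][:,:2]*1000).astype(np.float32)),np.nanmedian(P[wh],0))
G=grasp(C,-1)
# finger tips location in tool frame
T=(w-s['tool_pos'])@rot(s['tool_rot']); m=(T[...,2]>-.04)&(T[...,2]<.01)&(np.abs(T[...,0])<.02)
print('fingers z/y', np.nanpercentile(T[m][:,2],[50,99]) if m.sum() else None, [np.percentile(T[m&(g*T[...,1]>0)][:,1],[2,50,98]) for g in (1,-1) if (m&(g*T[...,1]>0)).sum()])
goal(o+C@[-.0016,-.0022,.07],G)
E
```

```text
[-0.3361109   0.94404762  0.78028534 -0.27849692  1.90121321 -0.53643102] [ 0.59673602 -0.21390614  0.1495799 ] 0.797409374737675
358 [[ 15.40545622 -13.62322023  27.63970943]
 [ 17.87521278  -2.52313318  29.92253283]
 [ 20.61663805   9.23938494  31.03089866]]
382 [[-24.21505133 -13.53816793  28.12518981]
 [-21.39027592  -2.35176439  29.89498465]
 [-18.64619254   9.1256864   31.15025589]]
((-1.4852790832519531, -1.73236083984375), (110.05628967285156, 89.66435241699219), 0.1608300656080246) [ 0.00065168 -0.00840951  0.00601248]
fingers z/y [-0.02698271 -0.00778364] [array([0.03326042, 0.03374948, 0.04649988]), array([-0.04780132, -0.03497898, -0.03447268])]
t 2.12 shift [ 0.2 -0.1  1.3] turn [ 0.12  0.12 -0.03] | 1.0 0.2
```

View pics/wrist2.png

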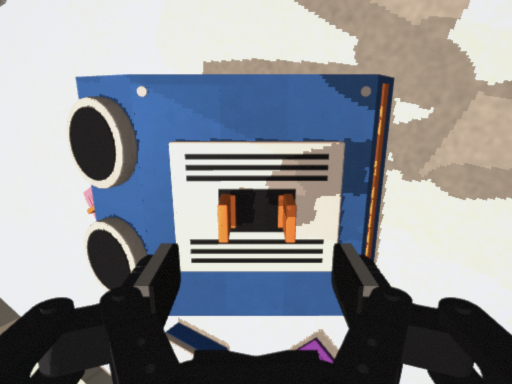

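Tabs sit at (223,218) and (290,218), midway between the pads, with 11 mm of clearance per side. Next I'll descend and close.

Emit:
{"api": "step_arm", "payload": {
  "rows": "0 0 22 0.1 0.1 0 0.6; 0 0 44 0.1 0.1 0 0.6; 0 0 58 0.1 0.1 0 0.6; 0 0 63.5 0.1 0.1 0 0.6; 0 0 63.5 0.1 0.1 0 0.6"
}}

```text
time: 2.75
tool_pos: [0.5643, -0.2199, 0.0961]
tool_rot: [-1.75, -2.085, 0.598]
wrist_force: [0.1, 0.4, 0.7]
width: 0.805
```

```bash
python3 - <<'E'
from tgt import *
d=cap('wrist','wrist3')
s=manip.sense();print(s['wrist_force'],s['width'])
C,o=cover([.5584,-.2227,3.3163]); print((s['tool_pos']-o)@C)
goal(o+C@[-.0017,-.0022,.008],grasp(C,-1))
E
```

```text
[-0.00977665 -1.06577658  0.38545551] 0.802092589183363
[-0.00211062 -0.00168933  0.00878094]
t 2.8 shift [ 0.5 -0.4  0.8] turn [ 0.09  0.06 -0.04] | 1.0 0.1
```

View pics/wrist3.png

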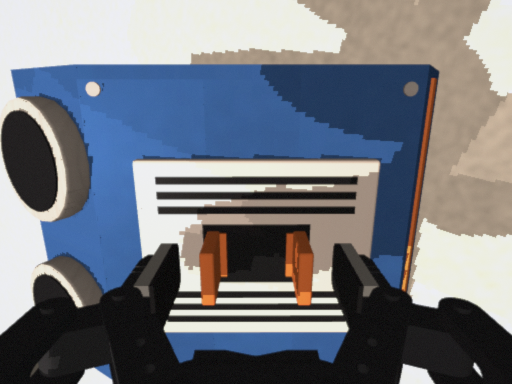

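Emit:
{"api": "step_arm", "payload": {
  "rows": "0.4 -0.4 0.5 0 0 0 -0.2; 0.4 -0.4 0.5 0 0 0 -0.6; 0.4 -0.4 0.5 0 0 0 -1; 0.4 -0.4 0.5 0 0 0 -1; 0.4 -0.4 0.5 0 0 0 -1",
  "squeeze": 40
}}

```text
time: 3.42
tool_pos: [0.5653, -0.2196, 0.0979]
tool_rot: [-1.753, -2.089, 0.596]
wrist_force: [4.7, 1.1, 7.3]
width: 0.329
```

```bash
python3 - <<'E'
from tgt import *
d=cap('wrist','wrist4')
s=manip.sense();print(s['wrist_force'],s['width'],s['width']*85)
C,o=cover([.5584,-.2227,3.3163]); print((s['tool_pos']-o)@C)
E
```

```text
[5.40424131 1.66053516 7.35125959] 0.33170606235692446 28.19501530033858
[-0.00203027 -0.00188459  0.01055003]
```

View pics/wrist4.png

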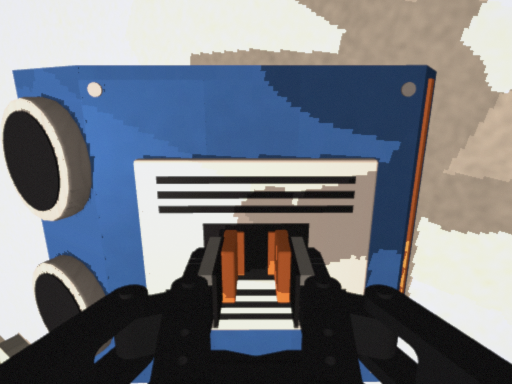

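The pads hold both tabs at their stops, with an opening of about 28 mm and about 9 N of reaction. Now I'll lift straight along the normal.

Emit:
{"api": "step_arm", "payload": {
  "rows": "0 0 -5 0 0 0 -1; 0 0 -12 0 0 0 -1; 0 0 -22 0 0 0 -1; 0 0 -38 0 0 0 -1; 0 0 -55 0 0 0 -1"
}}

```text
time: 4.1
tool_pos: [0.594, -0.2143, 0.1453]
tool_rot: [-1.753, -2.089, 0.596]
wrist_force: [0.6, -0.9, -0.4]
width: 0.329
```

```bash
python3 - <<'E'
from tgt import *
d=cap('wrist','wrist5')
s=manip.sense();print(s['wrist_force'],s['width'])
C,o=cover([.5584,-.2227,3.3163]); print((s['tool_pos']-o)@C)
E
```

```text
[-0.03750503  0.42916611  0.52913699] 0.3337521548214285
[-0.00183741 -0.0019212   0.06867502]
```

View pics/wrist5.png

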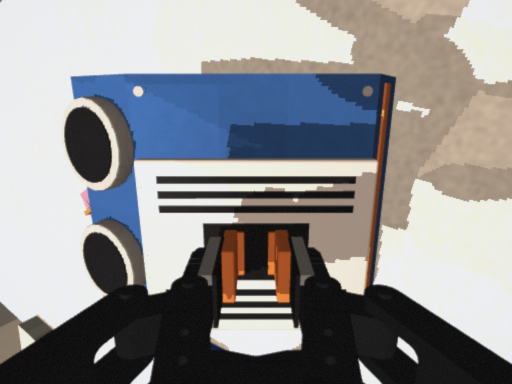

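The cover is off: it stays the same size in the picture while the heater face has receded. Now I'll carry it, levelling on the way.

```bash
python3 - <<'E'
from tgt import *
s=manip.sense(); R0=rot(s['tool_rot']); C,o=cover([.5584,-.2227,3.3163])
x=R0[:,0].copy(); x[2]=0; x/=np.linalg.norm(x); z=np.array([0,0,-1.]); F=np.stack([x,np.cross(z,x),z],1)
print(F,repr(R.from_matrix(F).as_rotvec()))
goal([.58,-.12,.25],F); goal([.475,.234,.25],F)
E
```

```text
[[-0.17486609  0.98459223  0.        ]
 [ 0.98459223  0.17486609  0.        ]
 [ 0.          0.         -1.        ]] array([2.01788816, 2.40784795, 0.        ])
t 4.15 shift [ 94.9 -52.8 -88.7] turn [-31.51   0.28  -0.08] | 140.0 31.5
t 4.15 shift [461.8 -89.2 -68.5] turn [-31.51   0.28  -0.08] | 475.0 31.5
```

Emit:
{"api": "step_arm", "payload": {
  "rows": "10 -7 -25 -5 0 0 -1; 28 -18 -50 -11.5 0 0 -1; 50 -30 -70 -18 0.1 0 -1; 72 -42 -82 -25 0.2 0 -1; 95 -53 -89 -31.5 0.3 0 -1"
}}

```text
time: 4.78
tool_pos: [0.5799, -0.1194, 0.2517]
tool_rot: [2.017, 2.403, 0.005]
wrist_force: [0.0, 0.4, -1.4]
width: 0.329
```

```bash
python3 - <<'E'
from tgt import *
s=manip.sense(); print(s['joint_positions'],s['width'],s['tool_pos'])
goal([.475,.234,.25],R.from_rotvec([2.01788816, 2.40784795, 0.        ]).as_matrix())
E
```

```text
[-0.3333313   0.45028172  1.29976226  0.00162864  1.38674304 -0.50774315] 0.32941584104759425 [ 0.57989178 -0.11940689  0.25171469]
t 4.78 shift [366.2 -42.1   1.2] turn [ 0.29  0.05 -0.09] | 369.0 0.3
```

Emit:
{"api": "step_arm", "payload": {
  "rows": "30 -4 0 0 0 0 -1; 70 -8 0 0 0 0 -1; 112 -13 0 0 0 0 -1; 154 -18 0 0 0 0 -1; 196 -23 0 0 0 0 -1"
}}

```text
time: 5.4
tool_pos: [0.5225, 0.0708, 0.2515]
tool_rot: [2.018, 2.403, 0.004]
wrist_force: [1.6, -0.9, -0.6]
width: 0.329
```

Emit:
{"api": "step_arm", "payload": {
  "rows": "40 -4 0 0 0 0 -1; 80 -9 0 0 0 0 -1; 120 -14 0 0 0 0 -1; 150 -17 0 0 0 0 -1; 168 -19 0 0 0 0 -1"
}}

```text
time: 6.02
tool_pos: [0.4741, 0.2341, 0.2513]
tool_rot: [2.016, 2.404, 0.004]
wrist_force: [0.5, -0.4, -0.6]
width: 0.328
```

```bash
python3 - <<'E'
from tgt import *
d=cap('scene','scene6');e=cap('wrist','wrist6')
s=manip.sense(); print(s['joint_positions'],s['width'],s['tool_pos'],s['wrist_force'])
w=cloud(e); m=(e['color'].min(2)>140)&(w[...,2]>.15); q=w[m]
T=(q-s['tool_pos'])@rot(s['tool_rot']); print('cover top in tool',np.median(T,0),np.percentile(T,[1,99],axis=0))
goal([.475,.234,.25],R.from_rotvec([2.01788816, 2.40784795, 0.        ]).as_matrix())
import numpy as np
im=np.hstack([cv2.imread('pics/scene6.png')[100:340,100:400],cv2.resize(cv2.imread('pics/wrist6.png'),(320,240))]);cv2.imwrite('pics/c6.png',im)
E
```

```text
[ 0.31437742  0.33186428  1.48277264 -0.00166952  1.32277632  0.13886101] 0.3298452552986012 [0.47425843 0.23401418 0.25121137] [ 0.01307283 -0.76214288 -1.43133362]
cover top in tool [ 0.01836358 -0.00720288  0.00423204] [[-0.04321529 -0.05537304 -0.06171651]
 [ 0.04601813  0.05340927  0.00725327]]
t 6.12 shift [-0.1  0.7  1.2] turn [0.25 0.06 0.01] | 1.0 0.3
```

View pics/c6.png

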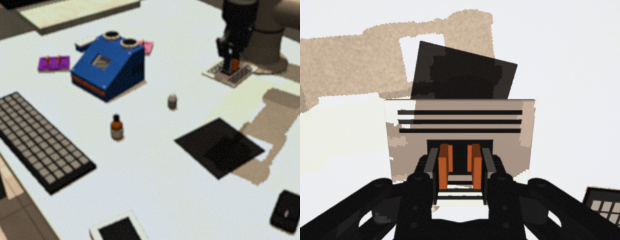

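The cover hangs level in the grip: its top is 4 mm below the TCP and it is flat and centred. I'll check the mat position from the wrist camera before lowering.

```bash
python3 - <<'E'
from h import *
e=pickle.load(open('pics/wrist6.pkl','rb'));w=cloud(e)
m=(e['color'].max(2)<60)&(np.abs(w[...,2]-.004)<.006)
n,l,s,c=cv2.connectedComponentsWithStats(m.astype(np.uint8)); i=1+np.argmax(s[1:,4]); q=w[l==i]
h=cv2.convexHull((q[:,:2]*1000).astype(np.float32))
print(cv2.approxPolyDP(h,5,True)[:,0],np.median(q[:,2]))
d=pickle.load(open('pics/scene0.pkl','rb'));w=cloud(d);m=(d['color'].max(2)<40)&(np.abs(w[...,2]-.004)<.012)
n,l,s,c=cv2.connectedComponentsWithStats(m.astype(np.uint8)); i=l[247,320]; q=w[l==i]
print(cv2.approxPolyDP(cv2.convexHull((q[:,:2]*1000).astype(np.float32)),8,True)[:,0])
# cover flatness in hand
e=pickle.load(open('pics/wrist6.pkl','rb'));w=cloud(e);m=(e['color'].min(2)>110)&(np.abs(w[...,2]-.247)<.01);q=w[m]
A=np.c_[q[:,:2],np.ones(len(q))];k=np.linalg.lstsq(A,q[:,2],rcond=None)[0];print('slope deg',np.degrees(k[:2]))
E
```

```text
[[563.3707  316.171  ]
 [388.88403 324.837  ]
 [383.68414 222.00818]
 [559.97784 253.18883]] 0.003976624760986813
[[559.96857 314.25488]
 [396.1068  320.4906 ]
 [389.57352 153.15091]
 [551.159   144.41963]]
slope deg [0.07939587 0.0730617 ]
```

Emit:
{"api": "step_arm", "payload": {
  "rows": "0 0 40 0 0 0 -1; 0 0 85 0 0 0 -1; 0 0 130 0 0 0 -1; 0 0 165 0 0 0 -1; 0 0 185 0.2 0 0 -1"
}}

```text
time: 6.75
tool_pos: [0.4747, 0.2323, 0.0643]
tool_rot: [2.019, 2.407, -0.004]
wrist_force: [0.0, 0.3, -1.3]
width: 0.325
```

Emit:
{"api": "step_arm", "payload": {
  "rows": "0 0 15 0 0 0 -1; 0 0 25 0 0 0 -1; 0 0 32 0 0 0 -1; 0 0 37 0 0 0 -1; 0 0 37 0 0 0 -1"
}}

```text
time: 7.38
tool_pos: [0.4747, 0.2323, 0.0274]
tool_rot: [2.019, 2.407, -0.004]
wrist_force: [0.7, -0.2, -0.7]
width: 0.327
```

```bash
python3 - <<'E'
from tgt import *
e=cap('wrist','wrist7');s=manip.sense(); print(s['width'],s['tool_pos'],s['wrist_force'])
w=cloud(e);z=s['tool_pos'][2]-.004;m=(e['color'].min(2)>110)&(np.abs(w[...,2]-z)<.008);q=w[m]
print(m.sum(),np.median(q[:,2]),'expected resting top .020')
E
```

```text
0.32591554642991494 [0.47483728 0.23240765 0.02759177] [-0.63487648  1.02151402 -1.70232297]
18125 0.02305407017985292 expected resting top .020
```

3 mm to go.

Emit:
{"api": "step_arm", "payload": {
  "rows": "0 0 1 0 0 0 -1; 0 0 2 0 0 0 -1; 0 0 3 0 0 0 -1; 0 0 3.5 0 0 0 -1; 0 0 3.5 0 0 0 -1"
}}

```text
time: 8.05
tool_pos: [0.4749, 0.2324, 0.0245]
tool_rot: [2.018, 2.407, -0.003]
wrist_force: [-1.5, 0.2, 5.4]
width: 0.328
```

```bash
python3 - <<'E'
from tgt import *
e=cap('wrist','wrist8');s=manip.sense(); print(s['width'],s['tool_pos'],s['wrist_force'])
w=cloud(e);z=s['tool_pos'][2]-.004;m=(e['color'].min(2)>110)&(np.abs(w[...,2]-z)<.008);q=w[m]
print(m.sum(),np.median(q[:,2]))
E
```

```text
0.3281992360901458 [0.47489008 0.23245104 0.02449908] [-2.08196918  0.21522387  5.29036686]
18069 0.02020695766592462
```

The cover is in contact with the mat: 5 N, and its top is at 20 mm as expected. Now I'll release it.

Emit:
{"api": "step_arm", "payload": {
  "rows": "0 0 0 0 0 0 -0.2; 0 0 0 0 0 0 0; 0 0 0 0 0 0 0.2; 0 0 0 0 0 0 0.5; 0 0 0 0 0 0 0.6"
}}

```text
time: 8.72
tool_pos: [0.475, 0.2325, 0.0245]
tool_rot: [2.018, 2.407, -0.003]
wrist_force: [-0.6, 0.2, -0.4]
width: 0.798
```

Emit:
{"api": "step_arm", "payload": {
  "rows": "0 0 -10 0 0 0 0.6; 0 0 -30 0 0 0 0.6; 0 0 -70 0 0 0 0.6; 0 0 -120 0 0 0 0.6; 0 0 -150 0 0 0 0.6"
}}

```text
time: 9.35
tool_pos: [0.4757, 0.233, 0.1779]
tool_rot: [2.017, 2.405, 0.002]
wrist_force: [-0.3, 0.8, -0.4]
width: 0.801
```

```bash
python3 - <<'E'
from tgt import *
e=cap('wrist','wrist9');d=cap('scene','scene9');s=manip.sense(); print(s['time'],s['width'],s['tool_pos'],s['wrist_force'])
w=cloud(e);im=cv2.imread('pics/wrist9.png');hsv=cv2.cvtColor(im,cv2.COLOR_BGR2HSV)
m=(e['color'].min(2)>110)&(np.abs(w[...,2]-.02)<.004)&(np.hypot(w[...,0]-.475,w[...,1]-.234)<.1);q=w[m]
print(np.median(q,0),cv2.minAreaRect((q[:,:2]*1000).astype(np.float32)))
A=np.c_[q[:,:2],np.ones(len(q))];print(np.degrees(np.linalg.lstsq(A,q[:,2],rcond=None)[0][:2]))
T=(w-s['tool_pos'])@rot(s['tool_rot']);o=(hsv[...,0]<18)&(hsv[...,1]>150)&(np.abs(w[...,2]-.044)<.004)
print('tabs over both',np.percentile(T[o][:,1],[1,99])*1000,np.median(w[o],0))
w0=cloud(pickle.load(open('pics/scene0.pkl','rb')));w1=cloud(d)
for (u,v) in [(217,218),(272,195),(387,310)]: print(w0[v,u],w1[v,u])
cv2.imwrite('pics/c9.png',np.hstack([cv2.imread('pics/scene9.png')[100:340,100:430],cv2.resize(im,(320,240))]))
E
```

```text
9.45 0.7993960817690146 [0.47691852 0.2334306  0.17890886] [-0.01598747 -0.77174819 -0.57644475]
[0.47443426 0.23092664 0.02022948] ((474.3801574707031, 231.8857879638672), (110.43286895751953, 89.57357025146484), 9.629293441772461)
[-0.04140621 -0.06610514]
tabs over both [-26.00767148  18.49610212] [0.49043411 0.23575624 0.04404905]
[0.67220631 0.03627842 0.07405755] [0.67003837 0.03293039 0.07087573]
[0.4612954  0.02303941 0.05071839] [0.46078126 0.02249159 0.05018929]
[0.53892938 0.49065849 0.0374789 ] [0.53769226 0.49016858 0.03600541]
```

View pics/c9.png

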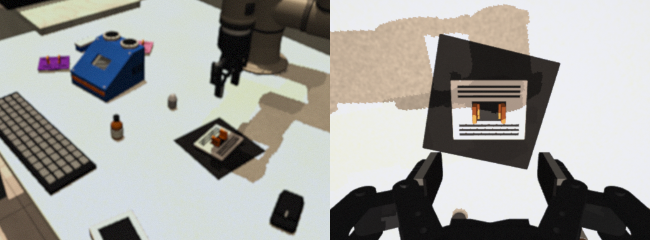

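The cover lies flat in the middle of the mat, with its tabs sprung out to 44.5 mm or more across.

```bash
python3 -c "
from plant import manip
print(manip.finish_job())"
```

```text
the job is handed in; nothing more can be done
None
```

I squeezed both orange tabs to their stops, lifted the white cover straight off the sloping face, and set it down tabs upward in the middle of the black mat. I let go of it, backed off 150 mm and handed the job in at about 9.5 s; no verdict was reported.

The last checks before handing in:
- **Position:** the cover's middle is at (0.474, 0.232) m, within about 3 mm of the mat's middle as I measured it.
- **Lying flat:** its tilt is under 0.1°, and the plate's top is 20 mm above the desk, as it should be at rest on the mat.
- **Tabs:** they measure about 44.5 mm across, against 46 mm when free, so they have sprung back out within camera accuracy.
- **Robot:** the gripper is clear of everything.
- **Bystanders:** the bottle, lens and mouse read within about 5 mm of their starting positions, which is camera noise. I did not re-measure the slide box; the arm only passed high above it early on.

No check failed or disagreed.

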